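Clear the jars off the hob into their dishes

ROBOT

A 7-joint arm with a two-finger parallel gripper is mounted at the origin on a cart in front of the work surface, level with it; the furniture and walls round the work are solid. World frame = base frame: x ahead of the robot, y to its left, z up, the work surface at z = 0. Lengths are in m, angles in rad, forces in N, time in s.
With the tool pointing down it reaches from about 0.35 to 0.9 m from the base axis. Payload 8.1 kg.
Tool frame: the origin (TCP) lies midway between the tips of the shut fingers; the grasp point (between the pads) lies 19 mm behind it; z points along the fingers, y is the direction in which the jaws open and shut (so a half turn about z gives the same grasp; the last joint's range is limited). The gripper opens to 92 mm and grips with 3 to 60 N. Pads are 19 mm wide; open, the fingers measure 130 mm over their backs; the gripper's body (75 mm by 190 mm) begins 47 mm behind the grasp point.
Start: joints at [-1.331, 0.434, 0.025, 1.573, -0.012, 1.134, -0.075], TCP at [0.21, 0.589, 0.227] pointing down, gripper open.
Joint ranges: [-2.62, 2.62], [-0.44, 2.09], [-1.27, 1.32], [0.08, 2.57], [-1.32, 4.46], [0.12, 2], [-2.74, 2.74]. Speed limits (rad/s): [2.22, 2.22, 3.01, 3.01, 3.14, 3.14, 3.14].

INTERFACE

Orientations are given as a rotation vector (axis times angle).
In Python, from cell import arm gives the robot as it stands.
- The arm moves only by the tool play_rows, never from a script. Its argument "moves" is a list of rows, each a list of 3 entries, a list of its own where there are three numbers: the turn, a rotation vector about the world's x, y, z in rad, then the shift along the world's x, y, z in cm, then the opening, from 0 (shut) to 1 (fully open). A call has 1 to 5 rows; each row is the pose to reach, as a shift and turn from the pose measured when the call began; what a row does not reach only later rows make up. A row lasts 1/12 s, in which the tool goes at most 41.7 mm and 7.16 degrees, less where a joint would pass 70% of its speed; a pose out of reach is approached as far as the arm can. A call with a gripper value outside its range is refused whole. The fingers move at their own pace and stop on an object; "newtons" is the grip in N (left out, the last holds). Time passes only in rows, so rows that repeat a pose let the fingers close. It gives the time, the measured TCP pose, the force and the opening at its end, in the units of the state.
- arm.observe(): the state, without advancing time (a new reading comes with each control period).
- arm.get_image(name): name is "side" or "top"; returns a dict with "image" (480x640x3 uint8, red, green, blue), "fx", "fy", "cx", "cy" (pixels), "R" (3x3) and "t" (3): a world point X has camera coordinates R X + t. Camera axes: x right, y down, z forward; pixel columns grow to the right and rows downward; lengths in m; the calibration is good to about 2 mm. A picture is of the moment at which its call begins. There is no depth.
- arm.sign_off(): hands the job in, once; it reports no verdict.
The state is a dict: "clock": time; "joints": joint angles; "dq": joint speeds; "joint_efforts": joint torques, N m; "position": TCP position; "ee_rot": TCP orientation; "force": force on the tool from outside, world axes, zero at the start; "ft_torque": the same for the moment, N m; "width": opening from 0.0 (shut) to 1.0 (fully open).
Only numpy, scipy, OpenCV 4.12 (cv2) and the standard library are available. Lean on these libraries where they do the work, as an engineer would, in place of code of your own. Each camera call takes 0.05 s, during which the arm holds its last target. There are 200 camera calls.

TASK

The hob is needed for cooking: take the three jars that stand on it and set each one upright on the floor of its own grey dish on the worktop - the widest jar in the largest dish, the shortest jar in the middle-sized dish, and the tall narrow spice jar in the smallest dish. Do not tip a jar over, leave the dishes where they stand, and do not disturb the tin, the shaker and the other spice jar that already stand on the worktop.

Things in the scene. Friction and masses are not known exactly. Their poses are not given: they have to be found in the camera images.
- wide_jar: the widest jar on the hob: clear glass with red contents and a white lid, 64 mm across, 87 mm high, about 0.25 kg; goes into the large dish. It stands upright on the black glass hob, whose top is 6 mm above the worktop. Origin: centre of the underside, z up (the jar is round; its yaw does not matter).
- short_jar: the shortest jar on the hob: clear glass with a broad yellow lid, 52 mm across, 75 mm high; goes into the medium dish. It stands upright on the black glass hob, whose top is 6 mm above the worktop. Origin: centre of the underside, z up (the jar is round; its yaw does not matter).
- tall_jar: the tallest, narrowest jar on the hob: a spice jar with a red lid, 45 mm across, 106 mm high, about 0.11 kg; goes into the small dish. It stands upright on the black glass hob, whose top is 6 mm above the worktop. Origin: centre of the underside, z up (the jar is round; its yaw does not matter).
- large_dish: largest round grey dish, 104 mm across outside, 94 mm inside: stoneware dish, flat floor 5 mm thick, wall 5 mm thick, 14 mm high overall. Loose, 0.4 kg, on the worktop (z = 0) to the right of the hob. Wall cabinet behind and above: front x = 0.58 m, underside z = 0.51 m; carry low and close. Origin: centre of its underside, z up.
- medium_dish: middle-sized round grey dish, 87 mm across outside, 77 mm inside: stoneware dish, flat floor 5 mm thick, wall 5 mm thick, 14 mm high overall. Loose, 0.4 kg, on the worktop (z = 0) to the right of the hob. Wall cabinet behind and above: front x = 0.58 m, underside z = 0.51 m; carry low and close. Origin: centre of its underside, z up.
- small_dish: smallest round grey dish, 72 mm across outside, 62 mm inside: stoneware dish, flat floor 5 mm thick, wall 5 mm thick, 14 mm high overall. Loose, 0.4 kg, on the worktop (z = 0) to the right of the hob. Wall cabinet behind and above: front x = 0.58 m, underside z = 0.51 m; carry low and close. Origin: centre of its underside, z up.
- tin: bystander: food tin, 57 mm across, 72 mm high, on the worktop behind the dishes. Origin: centre of the underside, z up (the tin is round; its yaw does not matter).
- shaker: bystander: grey-topped shaker, 44 mm across, 90 mm high, on the worktop behind the dishes. Origin: centre of the underside, z up (the shaker is round; its yaw does not matter).
- spare_jar: bystander: a spice jar of the same shape as the tall jar (red lid, 45 mm across, 106 mm high), but on the worktop behind the dishes, not on the hob. Origin: centre of the underside, z up (the jar is round; its yaw does not matter).
Not all that is in view belongs to the job. What is shaped like the short_jar but purple is not meant.

How it is judged:
At the end, for the whole second after the job is handed in: Each jar rests upright (0.1 rad) on the floor of its own dish, inside the rim: wide jar within 17 mm of the large dish's centre, short jar 14.5 mm (medium), tall jar 10.5 mm (small); underside 1 to 9 mm above the dish's underside; dishes level (0.1 rad); jars at rest (0.02 m/s) (horizontal distance between wide_jar and large_dish below 0.017 m and z of wide_jar in the frame of large_dish between 0.001 and 0.009 m and angle between each of wide_jar, large_dish, short_jar, medium_dish, tall_jar, small_dish's own z axis and vertical below 0.1 rad and linear speed of each of wide_jar, short_jar, tall_jar below 0.02 m/s and horizontal distance between short_jar and medium_dish below 0.0145 m and z of short_jar in the frame of medium_dish between 0.001 and 0.009 m and horizontal distance between tall_jar and small_dish below 0.0105 m and z of tall_jar in the frame of small_dish between 0.001 and 0.009 m); the robot touches nothing.
It fails at once if a jar from the hob is tipped over (angle between any of wide_jar, short_jar, tall_jar's own z axis and vertical above 0.7 rad).
It fails at once if a dish is shifted by more than 40 mm (distance of any of large_dish, medium_dish, small_dish from where it was at the start of the episode above 0.04 m).
It fails at once if the tin, the shaker or the spare spice jar is shifted by more than 20 mm (distance of any of tin, shaker, spare_jar from where it was at the start of the episode above 0.02 m).
It also fails if it takes over 104 s, if anything falls off the work surface, if the arm or the gripper's body presses on something with over 40 N, if the wrist force passes 120 N, or if a joint passes its speed limit or range.

## Working session

There is one attempt and no reset: what is moved stays moved. The work goes in short steps, Python scripts to look and compute and a tool call to move; the robot and the scene stay as the last step left them, time stands still between calls to the robot, and variables do not carry over. Pictures are saved under pics/ and viewed, on a budget of 14 in all, crops included, one or two more only if the job needs it, and the job is handed in when it is done.

Besides the shell and the picture viewer there is one more tool, called after "Call:" as name(argument=value, ...) on one line, values as JSON. play_rows: Moves the arm, as the interface text tells. Its arguments: {"type":"object","properties":{"moves":{"type":"array"},"newtons":{"type":"number"}},"required":["moves"]}

```bash
mkdir -p pics; ls; python3 - <<'E'
from cell import arm
import cv2
print(arm.observe())
for n in("side","top"):
    d=arm.get_image(n); cv2.imwrite(f"pics/{n}0.png",d["image"][:,:,::-1])
    print(n,d["fx"],d["fy"],d["cx"],d["cy"],d["R"],d["t"])
E
```

```text
pics
{'clock': 0.0, 'joints': array([-1.33060206,  0.43521123,  0.02493752,  1.57406607, -0.0116176 ,
        1.13397414, -0.07514104]), 'dq': array([ 8.04061647e-04, -1.41734081e-03,  1.01627572e-03, -9.05883257e-04,
        3.34709729e-04, -2.54829916e-03,  3.61504984e-05]), 'joint_efforts': array([ 7.87083954e-04, -6.67856669e+01,  9.85486172e-01, -3.14461756e+01,
       -6.06797612e-02,  4.30848997e-02,  1.76740873e-04]), 'position': array([0.20993809, 0.58816757, 0.22596384]), 'ee_rot': array([-5.35934218e-01, -3.09538666e+00,  2.36610081e-03]), 'force': array([-0.50391449, -0.41065839, -0.66152595]), 'ft_torque': array([ 0.00968401, -0.01058322, -0.00241179]), 'width': 0.9987098031992937}
side 567.2310496074012 567.2310496074012 321.46984667551186 241.3098825940496 [[ 0.8844546  -0.46661951  0.0025078 ]
 [-0.25460728 -0.48708558 -0.83541773]
 [ 0.39104373  0.73825055 -0.5496098 ]] [-0.44164629  0.1797029   1.03152302]
top 527.9983358974312 527.9983358974312 318.72351173197876 230.4423330548173 [[ 0.00348195 -0.99993127 -0.01119543]
 [-0.99215056 -0.00205497 -0.12503213]
 [ 0.12500053  0.01154291 -0.99208953]] [0.02933435 0.5253789  1.04893503]
```

View pics/top0.png

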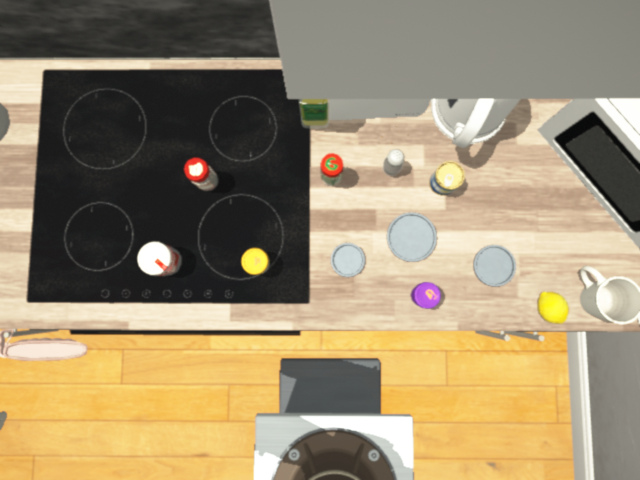

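View pics/side0.png

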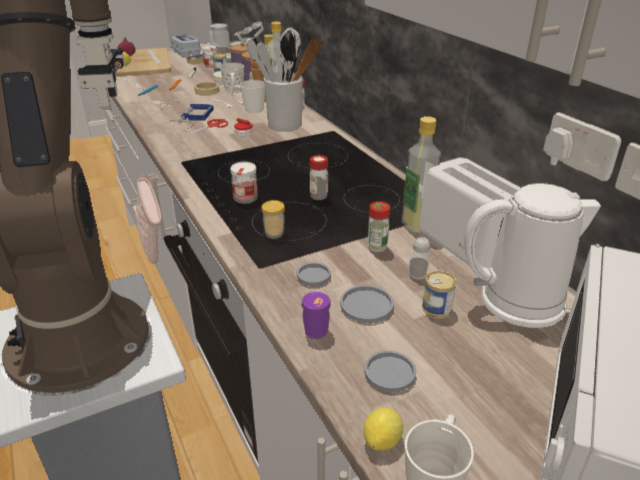

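Candidates: on the hob in the top view, the red-topped jar at (198,172), the white-lid jar at (157,258) and the yellow-lid jar at (255,261). Off the hob are the red-topped spare at (331,165) and the purple lookalike at (427,295). The three on the hob fit the description. The dishes are small at (348,260), large at (412,237) and medium at (494,266). Next I measure them and confirm with a crop.

```bash
cat > h.py <<'E'
import numpy as np,cv2
from cell import arm
def grab(n):
    d=arm.get_image(n); d["K"]=np.array([[d["fx"],0,d["cx"]],[0,d["fy"],d["cy"]],[0,0,1.]]);d["R"]=np.array(d["R"]);d["t"]=np.array(d["t"])
    d["C"]=-d["R"].T@d["t"]; d["hsv"]=cv2.cvtColor(d["image"],cv2.COLOR_RGB2HSV); return d
def ray(d,p,z):
    v=d["R"].T@np.linalg.solve(d["K"],[p[0],p[1],1]); return d["C"]+v*(z-d["C"][2])/v[2]
def proj(d,X):
    p=d["K"]@(d["R"]@np.array(X)+d["t"]); return p[:2]/p[2]
def blob(d,lo,hi,box,rng2=None):
    m=cv2.inRange(d["hsv"],lo,hi)
    if rng2: m|=cv2.inRange(d["hsv"],*rng2)
    k=np.zeros_like(m); x0,y0,x1,y1=box; k[y0:y1,x0:x1]=m[y0:y1,x0:x1]
    k=cv2.morphologyEx(k,cv2.MORPH_CLOSE,np.ones((3,3)))
    c,_=cv2.findContours(k,cv2.RETR_EXTERNAL,cv2.CHAIN_APPROX_NONE)
    return max(c,key=cv2.contourArea)[:,0,:].astype(float)
def top_lid(d,c,z):
    "lid centre: all contour points cast on the lid-top plane; far edge (from the camera) and width across"
    P=np.array([ray(d,p,z)[:2] for p in c]); u=P.mean(0)-d["C"][:2]; u/=np.linalg.norm(u); w=np.array([-u[1],u[0]])
    a=P@u; b=P@w; r=(b.max()-b.min())/2
    return u*(a.max()-r)+w*(b.max()+b.min())/2, r, a.max()-a.min()
E
python3 - <<'E'
from h import *
d=grab("top"); s=grab("side"); print(d["C"].round(3),s["C"].round(3))
R2=((172,110,60),(180,255,255))
J={}
for n,lo,hi,box,z,r2 in [("wide",(0,0,140),(180,90,255),(130,235,180,280),.093,None),("short",(18,100,80),(36,255,255),(235,240,280,285),.081,None),("tall",(0,110,60),(8,255,255),(180,150,225,200),.112,R2),("spare",(0,110,60),(8,255,255),(315,145,350,178),.106,R2)]:
    c=blob(d,lo,hi,box,r2); p,r,l=top_lid(d,c,z); print(n,p.round(4),"r",round(r,4),"len",round(l,4),"side px",proj(s,[*p,z]).round(),c.min(0),c.max(0))
for n,box,R in [("large",(380,205,445,270),.052),("medium",(468,240,520,292),.0435),("small",(325,238,370,282),.036)]:
    c=blob(d,(92,15,60),(125,255,255),box); P=np.array([[*ray(d,p,.014)] for p in c]); 
    (x,y),r=cv2.minEnclosingCircle(P[:,:2].astype(np.float32)); e=cv2.fitEllipse(P[:,:2].astype(np.float32)); print(n,x,y,"r",r,R,np.round(e[0],4),np.round(e[1],4),"side",proj(s,[x,y,.014]).round())
a=cv2.resize(d["image"][120:320,120:540],None,fx=1.9,fy=1.9,interpolation=cv2.INTER_CUBIC);cv2.imwrite("pics/c1.png",a[:,:,::-1])
E
```

```text
[0.39  0.018 1.107] [ 0.033 -0.88   0.718]
wide [0.4639 0.3488] r 0.032 len 0.0729 side px [244. 167.] [137. 242.] [172. 274.]
short [0.4595 0.1558] r 0.0273 len 0.0553 side px [274. 206.] [241. 247.] [268. 274.]
tall [0.6352 0.269 ] r 0.0238 len 0.0521 side px [319. 159.] [183. 157.] [209. 181.]
spare [0.6457 0.0055] r 0.0224 len 0.0462 side px [380. 206.] [320. 153.] [343. 176.]
large 0.526971697807312 -0.17873403429985046 r 0.015863390639424324 0.052 [ 0.5245 -0.1819] [0.0129 0.0333] side [377. 304.]Traceback (most recent call last):
  File "<stdin>", line 9, in <module>
cv2.error: OpenCV(4.12.0) /io/opencv/modules/imgproc/src/shapedescr.cpp:361: error: (-201:Incorrect size of input array) There should be at least 5 points to fit the ellipse in function 'fitEllipseNoDirect'
```

```bash
python3 - <<'E'
from h import *
d=grab("top"); s=grab("side")
h=d["hsv"]
print(h[237,412],h[266,494],h[260,348],h[237,390],h[215,365],h[280,460])
for n,box,R in [("large",(380,205,445,270),.052),("medium",(468,240,520,292),.0435),("small",(325,238,370,282),.036)]:
    c=blob(d,(60,5,30),(135,255,255),box); P=np.array([[*ray(d,p,.012)] for p in c]); 
    (x,y),r=cv2.minEnclosingCircle(P[:,:2].astype(np.float32)); e=cv2.fitEllipse(P[:,:2].astype(np.float32)); print(n,np.round((x,y),4),"r",round(r,4),R,np.round(e[0],4),np.round(e[1],4),"side",proj(s,[x,y,.014]).round())
    cv2.drawContours(d["image"],[c.astype(int)[:,None]],-1,(255,0,0),1)
a=cv2.resize(d["image"][120:320,120:540],None,fx=1.9,fy=1.9,interpolation=cv2.INTER_CUBIC);cv2.imwrite("pics/c1.png",a[:,:,::-1])
E
```

```text
[ 90  13 208] [ 90  14 200] [ 90  13 218] [ 90  15 191] [ 14  73 200] [ 16  66 219]
large [ 0.5155 -0.1622] r 0.0507 0.052 [ 0.5156 -0.1621] [0.0988 0.0995] side [368. 301.]
medium [ 0.4567 -0.3316] r 0.0424 0.0435 [ 0.4563 -0.3316] [0.0814 0.083 ] side [391. 368.]
small [ 0.4674 -0.029 ] r 0.0344 0.036 [ 0.4674 -0.029 ] [0.0664 0.0668] side [314. 272.]
```

View pics/c1.png

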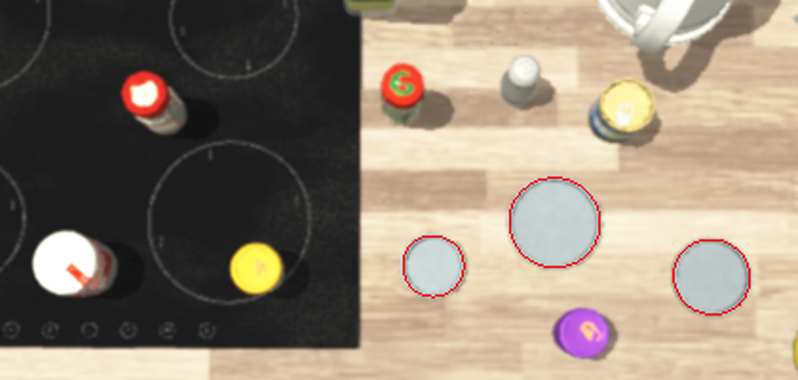

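The crop confirms it: three jars on the hob, and the dish outlines fit their rims. Lid radii and dish radii match the given sizes, and side-view projections agree. I'll start with the wide jar.

Call:
play_rows(moves=[[[0, 0, 0], [2.5, -2.4, 0], 1], [[0, 0, 0], [5, -4.8, -0.5], 1], [[0, 0, 0], [8, -7.2, -1], 1], [[0, 0, 0], [11, -9.6, -1], 1], [[0, 0, 0], [14, -12, -2], 1]], newtons=20)

```text
clock: 0.72
position: [0.3516, 0.468, 0.2078]
ee_rot: [0.535, 3.095, 0.003]
force: [1.1, -0.3, 0.5]
width: 0.999
```

Call:
play_rows(moves=[[[0, 0, 0], [2.5, -2.6, -0.5], 1], [[0, 0, 0], [5, -5.3, -1], 1], [[0, 0, 0], [8, -8.4, -1.5], 1], [[0, 0, 0], [11.2, -11.9, -2], 1], [[0, 0, 0], [11.2, -11.9, -2.5], 1]])

```text
clock: 1.13
position: [0.4695, 0.3417, 0.1831]
ee_rot: [0.549, 3.088, -0.0]
force: [1.0, -1.2, 0.0]
width: 1.003
```

```bash
python3 - <<'E'
from h import *
print(arm.observe()["position"],arm.observe()["joints"].round(2))
s=grab("side"); d=grab("top")
a=np.hstack([cv2.resize(s["image"][80:280,150:350],(400,400)),cv2.resize(d["image"][150:330,60:260],(400,360))[:,:].copy() if 0 else cv2.resize(d["image"][140:340,80:280],(400,400))])
cv2.imwrite("pics/c2.png",a[:,:,::-1])
E
```

```text
[0.46952334 0.34169462 0.18305451] [-0.81  0.4   0.12  1.75 -0.05  0.99  0.54]
```

View pics/c2.png

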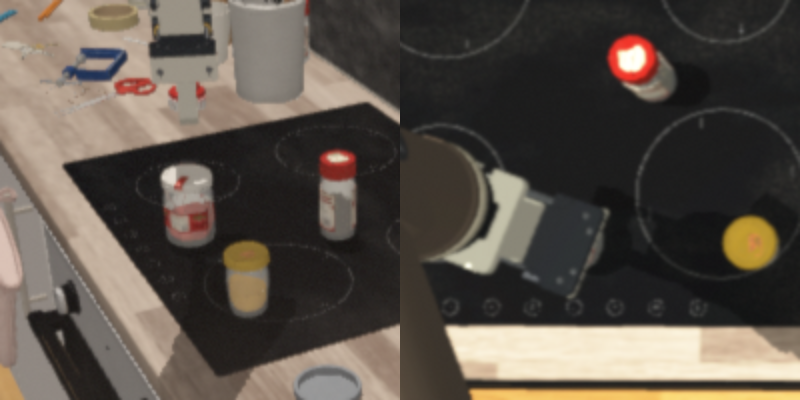

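The left half is the side view: fingers are over the wide jar at about (188,175) in the crop. Alignment is consistent, so I descend.

Call:
play_rows(moves=[[[0, 0, 0], [-0.5, 0.7, -1.5], 1], [[0, 0, 0], [-0.5, 0.7, -3], 1], [[0, 0, 0], [-0.5, 0.7, -5], 1], [[0, 0, 0], [-0.5, 0.7, -6.5], 1], [[0, 0, 0], [-0.5, 0.7, -8], 1]])

```text
clock: 1.65
position: [0.4594, 0.3541, 0.1013]
ee_rot: [0.541, 3.094, 0.001]
force: [0.4, 0.2, 0.3]
width: 1.002
```

Call:
play_rows(moves=[[[0, 0, 0], [0.4, -0.5, -1], 1], [[0, 0, 0], [0.4, -0.5, -3], 1], [[0, 0, 0], [0.4, -0.5, -5], 1], [[0, 0, 0], [0.4, -0.5, -6.5], 1], [[0, 0, 0], [0.4, -0.5, -6.5], 1]])

```text
clock: 2.07
position: [0.4615, 0.3486, 0.0338]
ee_rot: [-0.539, -3.092, 0.004]
force: [-0.7, -0.1, -0.4]
width: 1.001
```

Call:
play_rows(moves=[[[0, 0, 0], [0.2, 0, 0.2], 1], [[0, 0, 0], [0.2, 0, 0.2], 0.4], [[0, 0, 0], [0.2, 0, 0.2], 0.4], [[0, 0, 0], [0.2, 0, 0.2], 0.4], [[0, 0, 0], [0.2, 0, 0.2], 0.4]], newtons=20)

```text
clock: 2.48
position: [0.4638, 0.349, 0.0366]
ee_rot: [-0.539, -3.093, 0.002]
force: [-0.5, -0.1, -1.1]
width: 0.762
```

Call:
play_rows(moves=[[[0, 0, 0], [0, 0, 0], 0.4], [[0, 0, 0], [0, 0, 0], 0.4], [[0, 0, 0], [0, 0, 0], 0.4], [[0, 0, 0], [0, 0, 0], 0.4], [[0, 0, 0], [0, 0, 0], 0.4]])

```text
clock: 2.9
position: [0.4638, 0.3488, 0.0365]
ee_rot: [-0.539, -3.093, 0.003]
force: [-0.4, 0.3, -2.1]
width: 0.639
```

Call:
play_rows(moves=[[[0, 0, 0], [0, 0, 0], 0.3], [[0, 0, 0], [0, 0, 0], 0.3], [[0, 0, 0], [0, 0, 0], 0.3], [[0, 0, 0], [0, 0, 0.5], 0.3], [[0, 0, 0], [0, 0, 1.5], 0.3]])

```text
clock: 3.32
position: [0.463, 0.3483, 0.051]
ee_rot: [-0.539, -3.092, 0.005]
force: [-0.2, -1.0, -1.9]
width: 0.639
```

Call:
play_rows(moves=[[[0, 0, 0], [0, 0, 2], 0.3], [[0, 0, 0], [0, 0, 4.5], 0.3], [[0, 0, 0], [0, -1, 7], 0.3], [[0, 0, 0], [0, -3, 9], 0.3], [[0, 0, 0], [0, -6, 10], 0.3]])

```text
clock: 3.73
position: [0.4638, 0.2912, 0.1547]
ee_rot: [-0.533, -3.096, -0.002]
force: [1.7, -0.1, -1.7]
width: 0.637
```

Call:
play_rows(moves=[[[0, 0, 0], [0, -3, 0], 0.3], [[0, 0, 0], [0.5, -6, 0], 0.3], [[0, 0, 0], [1, -9, 0], 0.3], [[0, 0, 0], [1.5, -12, 0], 0.3], [[0, 0, 0], [2, -15, 0], 0.3]])

```text
clock: 4.15
position: [0.484, 0.1398, 0.1559]
ee_rot: [0.533, 3.095, 0.004]
force: [0.2, -0.4, -2.0]
width: 0.635
```

Call:
play_rows(moves=[[[0, 0, 0], [0, -3, 0], 0.3], [[0, 0, 0], [0.5, -6, 0], 0.3], [[0, 0, 0], [1, -9, 0], 0.3], [[0, 0, 0], [1.5, -12, 0], 0.3], [[0, 0, 0], [2, -15, 0], 0.3]])

```text
clock: 4.57
position: [0.5041, -0.0116, 0.157]
ee_rot: [0.533, 3.094, 0.005]
force: [1.4, -0.5, -1.8]
width: 0.636
```

Call:
play_rows(moves=[[[0, 0, 0], [0.3, -3.5, -0.5], 0.3], [[0, 0, 0], [0.6, -7, -1], 0.3], [[0, 0, 0], [0.9, -10.5, -2], 0.3], [[0, 0, 0], [1, -13, -3], 0.3], [[0, 0, 0], [1.1, -15, -4], 0.3]])

```text
clock: 4.98
position: [0.5152, -0.1648, 0.1178]
ee_rot: [0.537, 3.092, 0.004]
force: [-0.0, -0.1, -1.5]
width: 0.641
```

Call:
play_rows(moves=[[[0, 0, 0], [0, 0, -0.5], 0.3], [[0, 0, 0], [0, 0, -1], 0.3], [[0, 0, 0], [0, 0, -1.5], 0.3], [[0, 0, 0], [0, 0, -2], 0.3], [[0, 0, 0], [0, 0, -2], 0.3]])

```text
clock: 5.4
position: [0.515, -0.163, 0.0972]
ee_rot: [0.533, 3.093, 0.005]
force: [-0.9, -0.3, -2.0]
width: 0.644
```

```bash
python3 - <<'E'
from h import *
o=arm.observe();print(o["position"],o["ee_rot"],o["joints"].round(2))
s=grab("side"); cv2.imwrite("pics/s3.png",s["image"][:,:,::-1])
E
```

```text
[ 0.51496239 -0.16302658  0.09718589] [0.53330802 3.09331356 0.00495497] [ 0.04  0.45  0.23  1.94 -0.15  0.76  1.58]
```

View pics/s3.png

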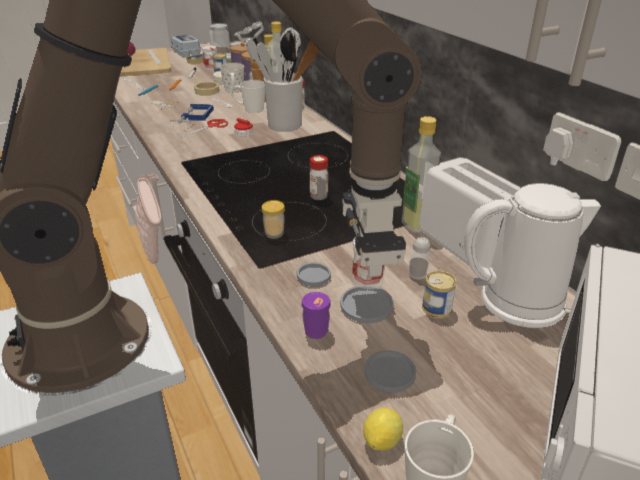

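The jar hangs upright at about (368,268), above the large dish at (367,303), clear of the shaker and tin. I lower it to TCP z ≈ 0.036.

Call:
play_rows(moves=[[[0, 0, 0], [0, 0, -1.5], 0.3], [[0, 0, 0], [0, 0, -3], 0.3], [[0, 0, 0], [0, 0, -4.5], 0.3], [[0, 0, 0], [0, 0, -5.3], 0.3], [[0, 0, 0], [0, 0, -5.6], 0.3]])

```text
clock: 5.87
position: [0.5146, -0.1625, 0.0407]
ee_rot: [0.532, 3.095, 0.005]
force: [-0.3, 0.0, -1.1]
width: 0.636
```

Call:
play_rows(moves=[[[0, 0, 0], [0, 0, 0], 0.3], [[0, 0, 0], [0, 0, -0.2], 0.3], [[0, 0, 0], [0, 0, -0.3], 0.3], [[0, 0, 0], [0, 0, -0.4], 0.3], [[0, 0, 0], [0, 0, -0.4], 0.3]])

```text
clock: 6.28
position: [0.5149, -0.1626, 0.037]
ee_rot: [0.532, 3.094, 0.005]
force: [0.1, -0.4, -1.5]
width: 0.641
```

Call:
play_rows(moves=[[[0, 0, 0], [0, 0, -0.1], 0.3], [[0, 0, 0], [0, 0, -0.2], 0.3], [[0, 0, 0], [0, 0, -0.2], 0.75], [[0, 0, 0], [0, 0, -0.2], 0.9], [[0, 0, 0], [0, 0, -0.2], 0.9]])

```text
clock: 6.7
position: [0.515, -0.1626, 0.0351]
ee_rot: [0.532, 3.094, 0.005]
force: [0.0, 0.3, 0.5]
width: 0.802
```

Call:
play_rows(moves=[[[0, 0, 0], [0, 0, 0], 0.9], [[0, 0, 0], [0, 0, 0], 0.9], [[0, 0, 0], [0, 0, 0], 0.9], [[0, 0, 0], [0, 0, 0], 0.9], [[0, 0, 0], [0, 0, 0], 0.9]])

```text
clock: 7.12
position: [0.515, -0.1626, 0.0351]
ee_rot: [0.532, 3.094, 0.005]
force: [-0.0, -0.3, -0.2]
width: 0.9
```

Call:
play_rows(moves=[[[0, 0, 0], [0, 0, 1.5], 0.9], [[0, 0, 0], [0, 0, 4], 0.9], [[0, 0, 0], [0, 0, 7], 0.95], [[0, 0, 0], [0, 0, 10], 1], [[0, 0, 0], [0, 0, 12.5], 1]])

```text
clock: 7.53
position: [0.5151, -0.1627, 0.162]
ee_rot: [0.532, 3.093, 0.005]
force: [0.4, -1.3, 0.3]
width: 0.991
```

Call:
play_rows(moves=[[[0, 0, 0], [-0.5, 3, 0.5], 1], [[0, 0, 0], [-1, 6.5, 0.5], 1], [[0, 0, 0], [-2, 10, 0.5], 1], [[0, 0, 0], [-3, 13.5, 0.5], 1], [[0, 0, 0], [-4, 17, 0.5], 1]])

```text
clock: 7.95
position: [0.4744, 0.0087, 0.1672]
ee_rot: [0.533, 3.092, 0.005]
force: [0.9, 0.1, 0.7]
width: 1.001
```

Call:
play_rows(moves=[[[0, 0, 0], [-0.5, 3.5, 0], 1], [[0, 0, 0], [-0.8, 7, 0], 1], [[0, 0, 0], [-1.2, 10.5, 0], 1], [[0, 0, 0], [-1.4, 13, 0], 1], [[0, 0, 0], [-1.5, 14.5, -1], 1]])

```text
clock: 8.37
position: [0.4597, 0.1578, 0.1586]
ee_rot: [0.527, 3.091, 0.01]
force: [0.8, 0.1, -0.3]
width: 0.999
```

```bash
python3 - <<'E'
from h import *
o=arm.observe();print(o["position"],o["ee_rot"],o["joints"].round(2))
s=grab("side"); cv2.imwrite("pics/s4.png",cv2.resize(s["image"][120:420,180:480],(600,600))[:,:,::-1])
E
```

```text
[0.45965697 0.15780911 0.15856567] [0.5266397  3.09143681 0.00970776] [-0.53  0.28  0.12  2.   -0.05  0.85  0.84]
```

View pics/s4.png

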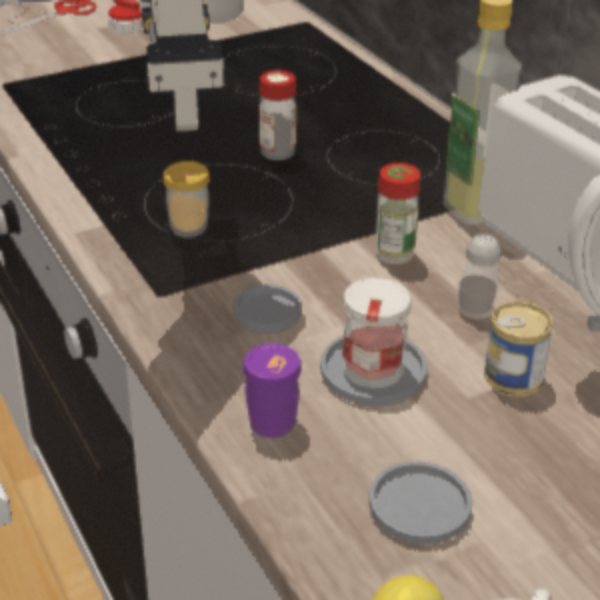

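The wide jar stands upright and central in the large dish, at crop (375,335). The gripper is directly above the yellow-lid jar at crop (187,200). I descend for the short jar.

Call:
play_rows(moves=[[[0, 0, 0], [0, -0.2, -2], 1], [[0, 0, 0], [0, -0.2, -4], 1], [[0, 0, 0], [0, -0.2, -6], 1], [[0, 0, 0], [0, -0.2, -7.5], 1], [[0, 0, 0], [0, -0.2, -9], 1]])

```text
clock: 8.83
position: [0.4581, 0.1567, 0.0652]
ee_rot: [0.524, 3.095, 0.007]
force: [-0.9, -0.1, -0.2]
width: 0.999
```

Call:
play_rows(moves=[[[0, 0, 0], [0, 0, -1.5], 1], [[0, 0, 0], [0, 0, -3], 1], [[0, 0, 0], [0, 0, -3.8], 1], [[0, 0, 0], [0, 0, -3.8], 0.6], [[0, 0, 0], [0, 0, -3.8], 0.5]], newtons=15)

```text
clock: 9.25
position: [0.458, 0.1564, 0.0272]
ee_rot: [0.525, 3.095, 0.007]
force: [0.9, -0.0, 0.8]
width: 0.899
```

Call:
play_rows(moves=[[[0, 0, 0], [0, 0, 0], 0.3], [[0, 0, 0], [0, 0, 0], 0.3], [[0, 0, 0], [0, 0, 0], 0.3], [[0, 0, 0], [0, 0, 0], 0.3], [[0, 0, 0], [0, 0, 0], 0.3]])

```text
clock: 9.67
position: [0.4582, 0.1566, 0.0276]
ee_rot: [0.525, 3.095, 0.007]
force: [-0.4, -0.4, 0.3]
width: 0.54
```

Call:
play_rows(moves=[[[0, 0, 0], [0, 0, 0], 0.3], [[0, 0, 0], [0, 0, 0], 0.3], [[0, 0, 0], [0, 0, 0], 0.3], [[0, 0, 0], [0, 0, 0], 0.3], [[0, 0, 0], [0, 0, 0], 0.3]])

```text
clock: 10.08
position: [0.4582, 0.1565, 0.0276]
ee_rot: [0.525, 3.095, 0.007]
force: [-1.1, -0.6, 0.6]
width: 0.511
```

Call:
play_rows(moves=[[[0, 0, 0], [0, 0, 0], 0.3], [[0, 0, 0], [0, 0, 1], 0.3], [[0, 0, 0], [0, 0, 3], 0.3], [[0, 0, 0], [0, 0, 6], 0.3], [[0, 0, 0], [0, 0, 8], 0.3]])

```text
clock: 10.5
position: [0.4583, 0.1565, 0.1098]
ee_rot: [0.525, 3.095, 0.008]
force: [-0.2, -0.3, -1.6]
width: 0.511
```

Call:
play_rows(moves=[[[0, 0, 0], [0, 0, 2], 0.3], [[0, 0, 0], [0, -2, 4], 0.3], [[0, 0, 0], [0, -5, 5], 0.3], [[0, 0, 0], [0, -8, 5], 0.3], [[0, 0, 0], [0, -11, 5], 0.3]])

```text
clock: 10.92
position: [0.4585, 0.0456, 0.1613]
ee_rot: [0.523, 3.093, 0.009]
force: [0.6, 0.0, -1.5]
width: 0.51
```

Call:
play_rows(moves=[[[0, 0, 0], [0, -3, 0], 0.3], [[0, 0, 0], [0, -6, 0], 0.3], [[0, 0, 0], [0, -9, 0], 0.3], [[0, 0, 0], [0, -12, 0], 0.3], [[0, 0, 0], [0, -15, 0], 0.3]])

```text
clock: 11.33
position: [0.4581, -0.1058, 0.162]
ee_rot: [0.523, 3.092, 0.01]
force: [0.3, 0.5, -1.4]
width: 0.512
```

Call:
play_rows(moves=[[[0, 0, 0], [0, -3, 0], 0.3], [[0, 0, 0], [0, -6, 0], 0.3], [[0, 0, 0], [0, -9, 0], 0.3], [[0, 0, 0], [0, -12, 0], 0.3], [[0, 0, 0], [0, -15, 0], 0.3]])

```text
clock: 11.75
position: [0.4576, -0.2572, 0.1626]
ee_rot: [0.523, 3.092, 0.01]
force: [0.1, 0.2, -1.4]
width: 0.509
```

Call:
play_rows(moves=[[[0, 0, 0], [0, -3, 0], 0.3], [[0, 0, 0], [0, -5.5, -0.5], 0.3], [[0, 0, 0], [0, -7, -1], 0.3], [[0, 0, 0], [0, -7.4, -2], 0.3], [[0, 0, 0], [0, -7.4, -3], 0.3]])

```text
clock: 12.17
position: [0.4573, -0.3322, 0.1324]
ee_rot: [0.526, 3.091, 0.01]
force: [0.9, -0.0, -3.1]
width: 0.511
```

Call:
play_rows(moves=[[[0, 0, 0], [-0.1, 0, -1], 0.3], [[0, 0, 0], [-0.1, 0, -2.5], 0.3], [[0, 0, 0], [-0.1, 0, -4], 0.3], [[0, 0, 0], [-0.1, 0, -5.5], 0.3], [[0, 0, 0], [-0.1, 0, -5.5], 0.3]])

```text
clock: 12.58
position: [0.4549, -0.3289, 0.0743]
ee_rot: [0.523, 3.097, 0.014]
force: [-1.0, 0.6, -2.3]
width: 0.507
```

```bash
python3 - <<'E'
from h import *
o=arm.observe();print(o["position"],o["ee_rot"],o["joints"].round(2))
s=grab("side"); cv2.imwrite("pics/s5.png",cv2.resize(s["image"][160:460,230:530],(600,600))[:,:,::-1])
E
```

```text
[ 0.45485144 -0.32894461  0.07427341] [0.5234526  3.09672974 0.01401705] [ 0.33  0.52  0.28  1.91 -0.22  0.75  1.98]
```

View pics/s5.png

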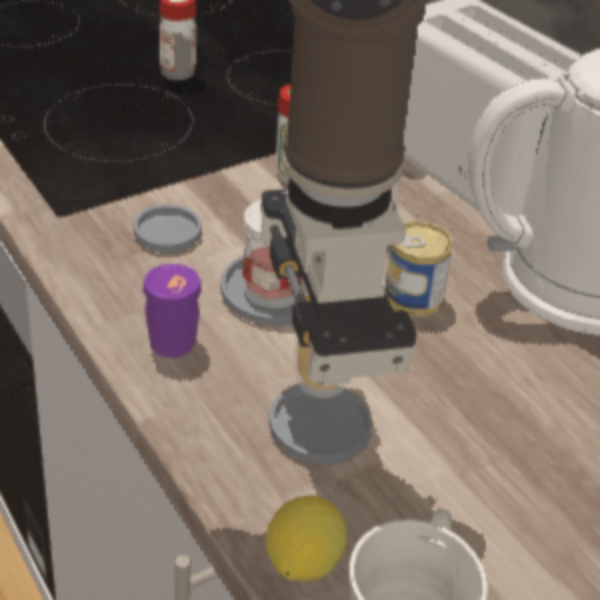

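The jar hangs above the medium dish, at crop (320,420), and the tin and lemon are clear. I lower it.

Call:
play_rows(moves=[[[0, 0, 0], [0.2, -0.3, -1], 0.3], [[0, 0, 0], [0.2, -0.3, -2.2], 0.3], [[0, 0, 0], [0.2, -0.3, -3.4], 0.3], [[0, 0, 0], [0.2, -0.3, -4.2], 0.3], [[0, 0, 0], [0.2, -0.3, -4.4], 0.3]])

```text
clock: 13.05
position: [0.4568, -0.332, 0.0303]
ee_rot: [0.524, 3.097, 0.014]
force: [-0.1, -0.7, -2.1]
width: 0.511
```

Call:
play_rows(moves=[[[0, 0, 0], [0, 0, -0.1], 0.3], [[0, 0, 0], [0, 0, -0.2], 0.3], [[0, 0, 0], [0, 0, -0.3], 0.3], [[0, 0, 0], [0, 0, -0.4], 0.3], [[0, 0, 0], [0, 0, -0.4], 0.3]])

```text
clock: 13.47
position: [0.4572, -0.3322, 0.0271]
ee_rot: [0.523, 3.096, 0.014]
force: [-0.6, 1.4, 3.2]
width: 0.51
```

Contact (+5 N). Release.

Call:
play_rows(moves=[[[0, 0, 0], [0, 0, 0], 0.6], [[0, 0, 0], [0, 0, 0], 0.7], [[0, 0, 0], [0, 0, 0], 0.85], [[0, 0, 0], [0, 0, 0], 0.85], [[0, 0, 0], [0, 0, 0], 0.85]])

```text
clock: 13.88
position: [0.4572, -0.3323, 0.0272]
ee_rot: [0.524, 3.096, 0.014]
force: [0.1, -0.0, -0.9]
width: 0.816
```

Call:
play_rows(moves=[[[0, 0, 0], [0, 0, 0], 0.85], [[0, 0, 0], [0, 0, 0], 0.85], [[0, 0, 0], [0, 0, 1.5], 0.85], [[0, 0, 0], [0, 0, 4], 0.85], [[0, 0, 0], [0, 0, 7], 0.9]])

```text
clock: 14.3
position: [0.456, -0.3315, 0.0966]
ee_rot: [-0.524, -3.096, -0.016]
force: [1.6, -0.9, -0.1]
width: 0.881
```

Call:
play_rows(moves=[[[0, 0, 0], [0, 0, 3], 1], [[0, 0, 0], [0, 1, 6], 1], [[0, 0, 0], [0, 4, 6], 1], [[0, 0, 0], [0, 7, 6], 1], [[0, 0, 0], [0, 10.5, 6], 1]])

```text
clock: 14.72
position: [0.4561, -0.2266, 0.1573]
ee_rot: [-0.527, -3.097, -0.015]
force: [1.2, 0.5, 0.4]
width: 0.997
```

Call:
play_rows(moves=[[[0, 0, 0], [0, 3.5, 0], 1], [[0, 0, 0], [0, 7, 0], 1], [[0, 0, 0], [0, 10.5, 0], 1], [[0, 0, 0], [0, 14, 0], 1], [[0, 0, 0], [0, 17.5, 0], 1]])

```text
clock: 15.13
position: [0.4558, -0.05, 0.1574]
ee_rot: [0.527, 3.097, 0.015]
force: [0.7, 0.2, 0.8]
width: 1.002
```

Call:
play_rows(moves=[[[0, 0, 0], [0.5, 3.5, 0], 1], [[0, 0, 0], [1, 7, 0], 1], [[0, 0, 0], [2, 10.5, 0], 1], [[0, 0, 0], [3, 14, 0], 1], [[0, 0, 0], [5, 17, 0], 1]])

```text
clock: 15.55
position: [0.5043, 0.1226, 0.1575]
ee_rot: [-0.525, -3.096, -0.015]
force: [0.8, 0.0, 0.2]
width: 0.999
```

Call:
play_rows(moves=[[[0, 0, 0], [2.5, 2.8, 0], 1], [[0, 0, 0], [5, 5.6, 0], 1], [[0, 0, 0], [7.5, 8.4, 0], 1], [[0, 0, 0], [10, 11.2, 0], 1], [[0, 0, 0], [12, 13.4, 0], 1]])

```text
clock: 15.97
position: [0.6255, 0.2594, 0.1572]
ee_rot: [-0.523, -3.097, -0.016]
force: [-0.8, -0.9, 0.1]
width: 0.997
```

```bash
python3 - <<'E'
from h import *
o=arm.observe();print(o["position"],o["ee_rot"],o["joints"].round(2))
s=grab("side"); cv2.imwrite("pics/s6.png",cv2.resize(s["image"][60:420,180:540],(600,600))[:,:,::-1])
E
```

```text
[0.62548705 0.25944332 0.15719246] [-0.52257241 -3.09687802 -0.01646218] [-0.56  0.57  0.15  1.53 -0.11  1.04  0.85]
```

View pics/s6.png

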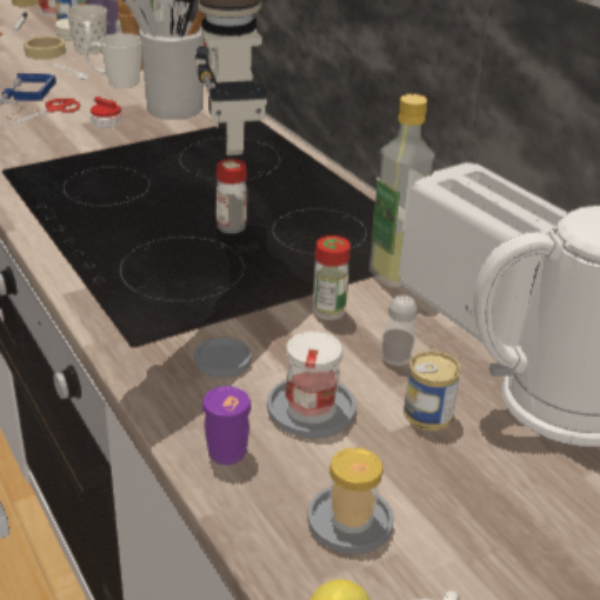

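Both placed jars stand centrally in their dishes, at crop (313,380) and (354,490). The gripper is close over the tall jar, so I correct by 1 cm and descend.

Call:
play_rows(moves=[[[0, 0, 0], [1, 1, 0], 1], [[0, 0, 0], [1, 1, -1], 1], [[0, 0, 0], [1, 1, -2.5], 1], [[0, 0, 0], [1, 1, -3.5], 1], [[0, 0, 0], [1, 1, -4], 1]])

```text
clock: 16.43
position: [0.6364, 0.2733, 0.1147]
ee_rot: [-0.518, -3.097, -0.018]
force: [0.5, 0.0, -0.5]
width: 0.997
```

Call:
play_rows(moves=[[[0, 0, 0], [0, 0, -1.5], 1], [[0, 0, 0], [0, 0, -3], 1], [[0, 0, 0], [0, 0, -4.5], 1], [[0, 0, 0], [0, 0, -6], 1], [[0, 0, 0], [0, 0, -6.3], 1]])

```text
clock: 16.85
position: [0.6348, 0.2721, 0.0492]
ee_rot: [-0.518, -3.093, -0.014]
force: [-1.3, -1.1, -0.7]
width: 1.0
```

Call:
play_rows(moves=[[[0, 0, 0], [0, -0.3, 0.3], 1], [[0, 0, 0], [0, -0.3, 0.3], 0.7], [[0, 0, 0], [0, -0.3, 0.3], 0.5], [[0, 0, 0], [0, -0.3, 0.3], 0.3], [[0, 0, 0], [0, -0.3, 0.3], 0.3]], newtons=15)

```text
clock: 17.27
position: [0.6353, 0.2694, 0.0532]
ee_rot: [-0.518, -3.095, -0.016]
force: [0.3, -0.9, 0.1]
width: 0.76
```

Call:
play_rows(moves=[[[0, 0, 0], [0, 0, 0], 0.3], [[0, 0, 0], [0, 0, 0], 0.3], [[0, 0, 0], [0, 0, 0], 0.3], [[0, 0, 0], [0, 0, 0], 0.3], [[0, 0, 0], [0, 0, 0], 0.3]])

```text
clock: 17.68
position: [0.6353, 0.2692, 0.0533]
ee_rot: [-0.518, -3.095, -0.015]
force: [-0.5, -1.0, 2.5]
width: 0.48
```

Call:
play_rows(moves=[[[0, 0, 0], [0, 0, 0], 0.3], [[0, 0, 0], [0, 0, 0], 0.3], [[0, 0, 0], [0, 0, 0], 0.3], [[0, 0, 0], [0, 0, 0], 0.3], [[0, 0, 0], [0, 0, 0], 0.3]])

```text
clock: 18.1
position: [0.6353, 0.2692, 0.0533]
ee_rot: [-0.518, -3.094, -0.015]
force: [-0.4, -0.6, 1.5]
width: 0.482
```

Call:
play_rows(moves=[[[0, 0, 0], [0, 0, 1], 0.3], [[0, 0, 0], [0, 0, 3], 0.3], [[0, 0, 0], [0, 0, 6], 0.3], [[0, 0, 0], [0, 0, 8], 0.3], [[0, 0, 0], [-1, -1, 9], 0.3]])

```text
clock: 18.52
position: [0.6275, 0.2619, 0.1471]
ee_rot: [0.516, 3.098, 0.022]
force: [-0.2, 0.1, -0.7]
width: 0.48
```

Call:
play_rows(moves=[[[0, 0, 0], [-2, -2, 0], 0.3], [[0, 0, 0], [-4, -4, 0], 0.3], [[0, 0, 0], [-6.5, -6.5, 0], 0.3], [[0, 0, 0], [-9, -9, 0], 0.3], [[0, 0, 0], [-11, -11.5, 0], 0.3]])

```text
clock: 18.93
position: [0.5156, 0.146, 0.1475]
ee_rot: [0.516, 3.099, 0.022]
force: [0.0, 0.0, 0.1]
width: 0.483
```

Call:
play_rows(moves=[[[0, 0, 0], [-1.5, -3, 0], 0.3], [[0, 0, 0], [-3, -6, 0], 0.3], [[0, 0, 0], [-4, -9, 0], 0.3], [[0, 0, 0], [-4.5, -12, 0], 0.3], [[0, 0, 0], [-4.8, -15, 0], 0.3]])

```text
clock: 19.35
position: [0.4666, -0.0051, 0.1482]
ee_rot: [0.515, 3.098, 0.023]
force: [0.8, -0.0, -1.6]
width: 0.482
```

Call:
play_rows(moves=[[[0, 0, 0], [0, -1.5, 0], 0.3], [[0, 0, 0], [0, -2.2, -0.5], 0.3], [[0, 0, 0], [0, -2.4, -1.5], 0.3], [[0, 0, 0], [0, -2.4, -3], 0.3], [[0, 0, 0], [0, -2.4, -4], 0.3]])

```text
clock: 19.77
position: [0.4668, -0.0283, 0.1075]
ee_rot: [0.514, 3.098, 0.024]
force: [0.1, 0.3, -1.0]
width: 0.479
```

Call:
play_rows(moves=[[[0, 0, 0], [0, 0, -0.5], 0.3], [[0, 0, 0], [0, 0, -1], 0.3], [[0, 0, 0], [0, 0, -1.5], 0.3], [[0, 0, 0], [0, 0, -1.5], 0.3], [[0, 0, 0], [0, 0, -1.5], 0.3]])

```text
clock: 20.18
position: [0.4669, -0.0281, 0.0926]
ee_rot: [0.514, 3.098, 0.024]
force: [0.8, 0.1, -0.8]
width: 0.482
```

```bash
python3 - <<'E'
from h import *
o=arm.observe();print(o["position"],o["ee_rot"],o["joints"].round(2))
s=grab("side"); cv2.imwrite("pics/s7.png",cv2.resize(s["image"][180:380,220:420],(600,600))[:,:,::-1])
E
```

```text
[ 0.46691866 -0.02811745  0.0925545 ] [0.51380913 3.09835098 0.02433579] [-0.19  0.36  0.19  2.12 -0.13  0.68  1.33]
```

View pics/s7.png

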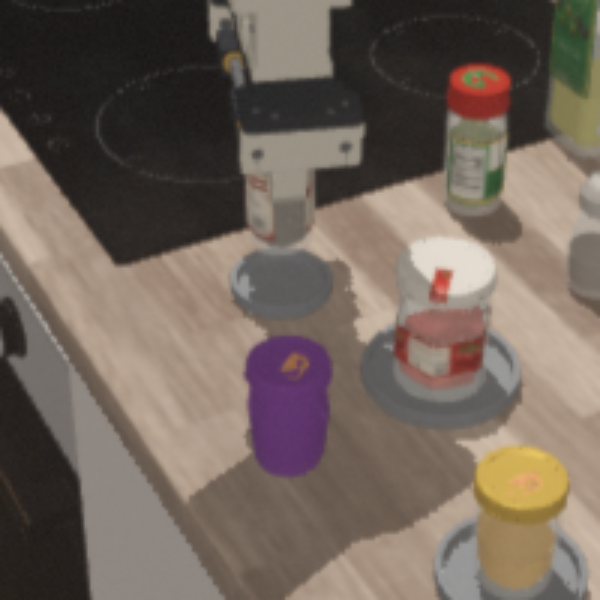

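The tall jar is directly over the small dish, at crop (282,283). I lower it.

Call:
play_rows(moves=[[[0, 0, 0], [0, -0.1, -1], 0.3], [[0, 0, 0], [0, -0.1, -2], 0.3], [[0, 0, 0], [0, -0.1, -3], 0.3], [[0, 0, 0], [0, -0.1, -3.5], 0.3], [[0, 0, 0], [0, -0.1, -3.7], 0.3]])

```text
clock: 20.65
position: [0.4666, -0.0293, 0.0549]
ee_rot: [0.514, 3.099, 0.024]
force: [0.2, -0.6, -1.3]
width: 0.48
```

Call:
play_rows(moves=[[[0, 0, 0], [0, 0, -0.1], 0.3], [[0, 0, 0], [0, 0, -0.2], 0.3], [[0, 0, 0], [0, 0, -0.3], 0.3], [[0, 0, 0], [0, 0, -0.4], 0.3], [[0, 0, 0], [0, 0, -0.4], 0.3]])

```text
clock: 21.07
position: [0.4675, -0.0295, 0.0522]
ee_rot: [0.514, 3.097, 0.025]
force: [-2.3, 0.3, 14.4]
width: 0.481
```

Call:
play_rows(moves=[[[0, 0, 0], [0, 0, 0.1], 0.3], [[0, 0, 0], [0, 0, 0.1], 0.55], [[0, 0, 0], [0, 0, 0.1], 0.7], [[0, 0, 0], [0, 0, 0.1], 0.85], [[0, 0, 0], [0, 0, 0.1], 0.85]])

```text
clock: 21.48
position: [0.4675, -0.0295, 0.0532]
ee_rot: [0.514, 3.097, 0.025]
force: [0.9, 0.8, -0.0]
width: 0.72
```

Call:
play_rows(moves=[[[0, 0, 0], [0, 0, 0], 0.85], [[0, 0, 0], [0, 0, 0], 0.85], [[0, 0, 0], [0, 0, 1], 0.85], [[0, 0, 0], [0, 0, 3], 0.85], [[0, 0, 0], [0, 0, 5.5], 0.85]])

```text
clock: 21.9
position: [0.4663, -0.0296, 0.1076]
ee_rot: [-0.515, -3.098, -0.023]
force: [0.6, 0.8, 0.5]
width: 0.847
```

Call:
play_rows(moves=[[[0, 0, 0], [0, 0, 3], 0.85], [[0, 0, 0], [0, 0, 6], 0.85], [[0, 0, 0], [0, 1, 9], 0.85], [[0, 0, 0], [0, 4, 10], 0.85], [[0, 0, 0], [0, 7, 10], 0.85]])

```text
clock: 22.32
position: [0.4681, 0.0404, 0.2108]
ee_rot: [0.519, 3.094, 0.026]
force: [0.9, 0.2, -1.0]
width: 0.846
```

Call:
play_rows(moves=[[[0, 0, 0], [0, 3.5, 0], 0.85], [[0, 0, 0], [0, 7, 0], 0.85], [[0, 0, 0], [0, 10.5, 0], 0.85], [[0, 0, 0], [0, 14, 0], 0.85], [[0, 0, 0], [0, 17, 0], 0.85]])

```text
clock: 22.73
position: [0.4675, 0.213, 0.2108]
ee_rot: [0.518, 3.094, 0.027]
force: [1.0, -0.3, 0.3]
width: 0.851
```

Call:
play_rows(moves=[[[0, 0, 0], [0, 2, 0], 0.85], [[0, 0, 0], [0, 3, 0], 0.85], [[0, 0, 0], [0, 3, 0], 0.85], [[0, 0, 0], [0, 3, 0], 0.85], [[0, 0, 0], [0, 3, 0], 0.85]])

```text
clock: 23.15
position: [0.4678, 0.2409, 0.2107]
ee_rot: [0.521, 3.094, 0.025]
force: [0.3, -0.4, 0.2]
width: 0.852
```

```bash
python3 - <<'E'
from h import *
d=grab("top"); s=grab("side"); R2=((172,110,60),(180,255,255))
D={}
for n,box in [("large",(375,200,450,275)),("medium",(465,235,525,297)),("small",(320,233,375,287))]:
    c=blob(d,(60,5,30),(135,255,255),box); P=np.array([ray(d,p,.012)[:2] for p in c]).astype(np.float32)
    D[n]=np.array(cv2.minEnclosingCircle(P)[0]); print(n,D[n].round(4),round(cv2.minEnclosingCircle(P)[1],4))
for n,lo,hi,X,z,r2 in [("large",(0,0,225),(180,40,255),(.515,-.162),.092,None),("medium",(18,100,80),(36,255,255),(.457,-.332),.08,None),("small",(0,110,60),(8,255,255),(.467,-.029),.111,R2),("spare",(0,110,60),(8,255,255),(.6457,.0055),.106,R2)]:
    q=proj(d,[*X,z]).astype(int); c=blob(d,lo,hi,(q[0]-22,q[1]-22,q[0]+22,q[1]+22),r2); p,r,l=top_lid(d,c,z); print(n,p.round(4),round(r,4),round(l,4),"off mm",(1e3*(p-D[n])).round(1) if n in D else "")
a=np.hstack([cv2.resize(s["image"][180:420,250:490],(400,400)),cv2.resize(d["image"][140:320,315:515],(400,360))[:400]if 0 else cv2.resize(d["image"][130:330,315:515],(400,400))])
cv2.imwrite("pics/f.png",a[:,:,::-1])
E
```

```text
large [ 0.5154 -0.1621] 0.0506
medium [ 0.4561 -0.3314] 0.0421
small [ 0.4668 -0.0272] 0.0345
large [ 0.5168 -0.1604] 0.0312 0.0638 off mm [1.3 1.6]
medium [ 0.4585 -0.3305] 0.026 0.0614 off mm [2.4 0.9]
small [ 0.4689 -0.0276] 0.0221 0.0452 off mm [ 2.  -0.4]
spare [0.6457 0.0055] 0.0224 0.0462 off mm
```

View pics/f.png

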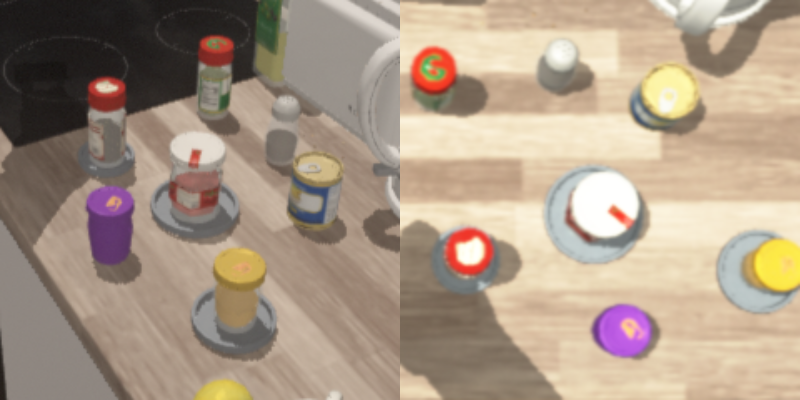

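All three jars stand upright and within about 3 mm of their dish centres. The bystanders and dishes have not moved, and the arm is clear.

```bash
python3 -c "
from cell import arm
print(arm.sign_off())"
```

```text
the job is handed in; nothing more can be done
None
```

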